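# Press the trunking covers home

## Robot

A 6-joint arm with a two-finger parallel gripper is mounted at the origin on the work surface. World frame = base frame: x ahead of the robot, y to its left, z up, the work surface at z = 0. Lengths are in m, angles in degrees, forces in N, time in s.
With the tool pointing down it reaches from about 0.325 to 0.75 m from the base axis. Payload 7.6 kg.
Tool frame: the origin (TCP) lies on the centre line of the jaws, within the pads' length; the fingertips stand 25 mm ahead of it and the grasp point (between the pads) lies 6 mm ahead of it; z points along the fingers, y is the line along which they close (so a half turn about z gives the same grasp; the last joint's range is limited). The gripper opens to 85 mm and grips with 20 to 120 N. Pads are 22 mm wide; open, the fingers measure 114 mm over their backs; the gripper's body (76 mm by 85 mm) begins 54 mm behind the grasp point. The pads swing forward as they close: fully open they stand 13 mm farther back than shut.
Start: joints at [62.607, 2.991, 80.254, -0, 96.75, -4.028], TCP at [0.208, 0.482, 0.256] pointing down, gripper open.
Joint ranges: [-166.34, 166.34], [-52.06, 124.39], [6.96, 135.62], [-60.46, 240.46], [14.63, 156.25], [-167.68, 167.68]. Speed limits (degrees/s): [147.25, 147.25, 172.46, 180, 180, 180].

## Interface

Orientations are given as a 3x3 rotation matrix whose columns are the frame's x, y, z axes.
In Python, from station import * gives the robot as it stands.
- The arm moves only by the tool jog_arm, never from a script. Its argument "deltas" is one flat list of numbers, 6 for each row, row after row: the shift along the tool's x, y, z each as a share of 0.2 m, from -1 to 1, then the turn, a rotation vector about the tool's x, y, z each as a share of pi/2 rad, from -1 to 1. A call has 1 to 10 rows; each row is the pose to reach, as a shift and turn from the pose commanded when the call began, along the tool's axes at that moment; what a row does not reach only later rows make up. A row lasts 1/8 s, in which the tool goes at most 62.5 mm and 10.7 degrees, less where a joint would pass 70% of its speed; a pose out of reach is approached as far as the arm can. A call with a number of a shift or a turn outside -1 to 1 is refused whole. A call with a gripper value outside its range is refused whole. "gripper" is the closure, from -1 (fully open) to 1 (shut), set as the call begins (left out, the last holds). The fingers move at their own pace and stop on an object; "force" is the grip in N (left out, the last holds). Time passes only in rows, so rows that repeat a pose let the fingers close. It gives the time, the measured TCP pose, the force, the opening and the grip force at its end, in the units of the state.
- get_obs(): the state, without advancing time (a new reading comes with each control period).
- read_camera(name): name is "side" or "top"; returns (picture, depth): 400x640x3 uint8, red, green, blue; 400x640 float32, m along the optical axis (not along the pixel's ray), 0 where there is no reading.
- camera_model(name): a dict with "intrinsics" (3x3 intrinsics, pixels), "extrinsics" (4x4, takes a point from camera to world coordinates). Camera axes: x right, y down, z forward; pixel columns grow to the right and rows downward; lengths in m; the calibration is good to about 2 mm. A picture is of the moment at which its call begins. camera_model takes no time and is no camera call.
- close_job(): hands the job in; it is judged then, once.
The state is a dict: "time": time; "qpos": joint angles; "dq": joint speeds; "joint_efforts": joint torques, N m; "ee_pos": TCP position; "tcp_rot": TCP orientation; "contact_force": force on the tool from outside, world axes, zero at the start; "moment": the same for the moment, N m; "grip_width": finger opening in m; "gripper_force": force on a finger pad.
Only numpy, scipy, OpenCV 4.12 (cv2) and the standard library are available. Lean on these libraries where they do the work, as an engineer would, in place of code of your own. Each camera call takes 0.05 s, during which the arm holds its last target. There are 200 camera calls.

## Task

Lift the yellow display saddle off the trunking on the sloping stand and stand it upright on the green counter mat. Then take the orange-handled press block and, with its sole flat on the covers, run it along the trunking from one end to the other in one unbroken stroke with firm but moderate pressure, without lifting it off on the way, so that all five white covers go fully home; do not push the covers with the gripper. Finally stand the block back on the counter on its sole, let go, and leave the other goods where they are.

Things in the scene. Friction and masses are not known exactly. Their poses are not given: they have to be found in the camera images.
- stand: Blue sloping demonstration stand, fixed, 170 deep (x) by 250 wide (y); its board rises away from the robot at 30 degrees (at yaw 0), from about 15 to 110 mm high. Origin: centre of its base on the counter, z up. The trunking runs along its y, its middle 85 mm above this origin.
- strip: Cable trunking fixed on the stand, 236 long (y), 50 wide (x), with a grey end cap 12 long at each end. z: normal of the slope (30 degrees from vertical); x: up the slope; y: along the run. Origin: middle of the run at the level of the end-cap tops, where the cover tops lie when fully home. The board lies 24 mm below.
- cover0 (a joint): White clip-in cover number 1 of 5, 48 wide, 40 along the run, its centre at -84 mm along the strip's y. Value: how far it is pressed in along the strip's -z, 0 (standing 6 mm proud) to 0.006 (fully home, flush with the end caps). Needs about 4 N and stays where it is pushed; it starts 4.5 to 6 mm proud.
- cover1 (a joint): White clip-in cover number 2 of 5, 48 wide, 40 along the run, its centre at -42 mm along the strip's y. Value: how far it is pressed in along the strip's -z, 0 (standing 6 mm proud) to 0.006 (fully home, flush with the end caps). Needs about 4 N and stays where it is pushed; it starts 4.5 to 6 mm proud.
- cover2 (a joint): White clip-in cover number 3 of 5, 48 wide, 40 along the run, its centre at 0 mm along the strip's y. Value: how far it is pressed in along the strip's -z, 0 (standing 6 mm proud) to 0.006 (fully home, flush with the end caps). Needs about 4 N and stays where it is pushed; it starts 4.5 to 6 mm proud.
- cover3 (a joint): White clip-in cover number 4 of 5, 48 wide, 40 along the run, its centre at 42 mm along the strip's y. Value: how far it is pressed in along the strip's -z, 0 (standing 6 mm proud) to 0.006 (fully home, flush with the end caps). Needs about 4 N and stays where it is pushed; it starts 4.5 to 6 mm proud.
- cover4 (a joint): White clip-in cover number 5 of 5, 48 wide, 40 along the run, its centre at 84 mm along the strip's y. Value: how far it is pressed in along the strip's -z, 0 (standing 6 mm proud) to 0.006 (fully home, flush with the end caps). Needs about 4 N and stays where it is pushed; it starts 4.5 to 6 mm proud.
- saddle: Loose yellow display saddle on the trunking, 0.16 kg: top plate 70 (x) by 60 (y) by 6; skirts 14 deep below it at x = +-32, 6 thick; upright panel to grip, 14 thick (x), 60 wide (y), from z = 20 to 72. Origin: centre of the plane of the skirts' lower edges; z up along the panel, y along the trunking. It leans with the slope; lift it off along the slope's normal.
- block: Loose press block, 0.23 kg: dark sole 90 long (x), 46 wide (y), flat over the middle 50, both ends rising at 20 degrees like a sledge so that it runs up over proud covers when moved along its x; above it a grey plate, z = 20 to 30, and an orange handle 70 long (x), 20 thick (y), z = 30 to 74. Origin: centre of the unloaded sole's underside, z up.
- sole (a joint): Spring travel of the press block's sole into the block, in m: 0 unloaded, about 0.0005 standing on the counter, 0.006 at the hard stop. About 4 N per mm, so a press of 10 to 16 N shows as 0.0025 to 0.004.
- mat: Flat green counter mat, fixed, 150 x 150 x 4. Origin: centre of its underside on the counter. It lies on the other side of the stand from the press block.
- spray: White can, 54 across, 150 tall, bystander. Origin at the centre of its base.
- carton: Cardboard carton 90 x 120 x 60, bystander. Origin at the centre of its base.
- glue: Small bottle with blue cap, 48 across, 120 tall, bystander behind the stand. Origin at the centre of its base.
Things that resemble listed ones, but are neither listed nor needed, are in the scene too. There is more than one size of the mat; the job needs the smaller.

How it is judged:
By the outcome, as a careful person would: the job done as asked, in the order asked, and still so for the second after the job is handed in, with the robot touching nothing.
It also fails if it takes over 67 s, if anything falls off the work surface, if the arm or the gripper's body presses on something with over 40 N, if the wrist force passes 120 N, or if a joint passes its speed limit or range.

## Working session

There is one attempt and no reset: what is moved stays moved. The work goes in short steps, Python scripts to look and compute and a tool call to move; the robot and the scene stay as the last step left them, time stands still between calls to the robot, and variables do not carry over. Pictures are saved under pics/ and viewed, at most 11 in all, crops included, and the job is handed in when it is done.

Besides the shell and the picture viewer there is one more tool, called by a JSON object that holds its "op" and its "data". jog_arm: Moves the arm, as the interface text tells. Its arguments: {"type":"object","properties":{"deltas":{"type":"array","items":{"type":"number"}},"gripper":{"type":"number"},"force":{"type":"number"}},"required":["deltas"]}

```bash
ls; mkdir -p pics
python3 - <<'E'
from station import *
import cv2,numpy as np
for n in("side","top"):
    p,d=read_camera(n); cv2.imwrite(f"pics/{n}0.png",p[:,:,::-1]); np.savez(f"{n}0.npz",p=p,d=d,K=camera_model(n)["intrinsics"],T=camera_model(n)["extrinsics"])
    print(n,camera_model(n))
print(get_obs())
E
```

```text
pics
side {'intrinsics': array([[464.49008462,   0.        , 314.05183787],
       [  0.        , 464.49008462, 202.58918831],
       [  0.        ,   0.        ,   1.        ]]), 'extrinsics': array([[ 0.75585501, -0.41968312,  0.50254281, -0.25382465],
       [-0.65459987, -0.46857085,  0.59324561, -0.87693847],
       [-0.01349826, -0.77737213, -0.62889615,  0.98543814],
       [ 0.        ,  0.        ,  0.        ,  1.        ]])}
top {'intrinsics': array([[487.17450788,   0.        , 317.98415078],
       [  0.        , 487.17450788, 194.36045214],
       [  0.        ,   0.        ,   1.        ]]), 'extrinsics': array([[ 8.44666443e-04, -9.90805345e-01,  1.35292476e-01,
         2.99692234e-01],
       [-9.99994976e-01, -4.23545671e-04,  3.14142290e-03,
         1.26276942e-02],
       [-3.05523606e-03, -1.35294450e-01, -9.90800725e-01,
         1.58874232e+00],
       [ 0.00000000e+00,  0.00000000e+00,  0.00000000e+00,
         1.00000000e+00]])}
{'time': 0.1, 'qpos': array([ 6.26069420e+01,  3.02382082e+00,  8.03075661e+01, -6.76287031e-04,
        9.67468681e+01, -4.02742540e+00]), 'dq': array([ 0.11263491, -0.0944295 , -0.20199201,  0.06900471,  0.04788855,
       -0.01105135]), 'joint_efforts': array([ 2.09374200e-03, -3.82580960e+01, -3.60984492e+01,  1.85302252e-05,
        4.80516785e-03,  3.91348897e-05]), 'ee_pos': array([0.20808817, 0.48175667, 0.25555147]), 'tcp_rot': array([[-9.17992107e-01,  3.96598172e-01, -6.17990332e-04],
       [ 3.96598644e-01,  9.17991303e-01, -1.21805468e-03],
       [ 8.42314899e-05, -1.36325871e-03, -9.99999067e-01]]), 'contact_force': array([-0.44168507, -0.1761148 , -0.61854061]), 'moment': array([ 0.06186414,  0.04164617, -0.01495563]), 'gripper_force': 0.0, 'grip_width': 0.0854176024223618}
```

View pics/side0.png

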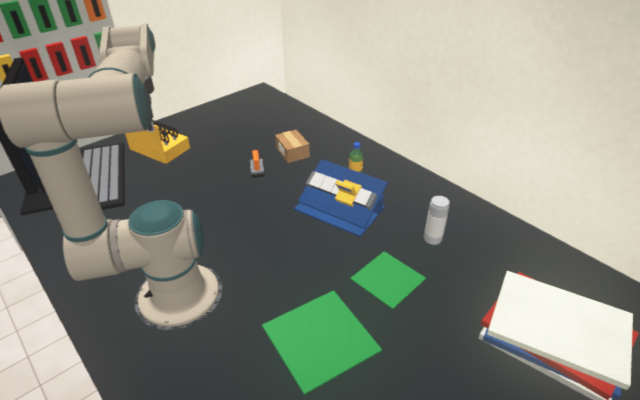

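View pics/top0.png

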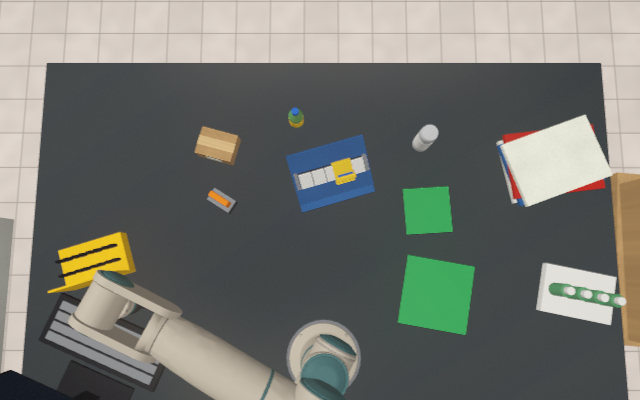

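```bash
cat > h.py <<'E'
import numpy as np, cv2
def load(n): 
    z=np.load(n+".npz"); return z["p"],z["d"],z["K"],z["T"]
def rays(uv,K,T):
    uv=np.atleast_2d(uv).astype(float); c=np.c_[(uv-[K[0,2],K[1,2]])/K[0,0],np.ones(len(uv))]
    return c@T[:3,:3].T
def onz(uv,z,K,T):
    r=rays(uv,K,T); return T[:3,3]+r*((z-T[2,3])/r[:,2])[:,None]
def pts(m,d,K,T):
    v,u=np.where(m&(d>0)); return T[:3,3]+rays(np.c_[u,v],K,T)*d[v,u][:,None]
def tri(a,Va,b,Vb):
    A=[];B=[]
    for uv,(p,d,K,T) in((a,Va),(b,Vb)):
        r=rays(uv,K,T)[0]; r/=np.linalg.norm(r); P=np.eye(3)-np.outer(r,r); A.append(P);B.append(P@T[:3,3])
    x=np.linalg.lstsq(np.vstack(A),np.hstack(B),rcond=None)
    return x[0]
def hsv(p,lo,hi,box):
    m=cv2.inRange(cv2.cvtColor(p,cv2.COLOR_RGB2HSV),lo,hi)>0; k=np.zeros_like(m); x0,y0,x1,y1=box; k[y0:y1,x0:x1]=1; return m&k
COL=dict(orange=((5,150,120),(16,255,255)),yellow=((20,120,110),(32,255,255)),blue=((105,100,40),(125,255,255)),green=((50,100,60),(80,255,255)),white=((0,0,165),(180,45,255)))
BOX=dict(side=dict(orange=(240,140,275,185),yellow=(325,170,370,210),blue=(285,155,395,240),green=(345,245,430,310),white=(300,165,390,210)),
 top=dict(orange=(200,180,245,220),yellow=(325,150,365,190),blue=(280,130,380,215),green=(395,180,460,240),white=(290,150,372,195)))
E
python3 - <<'E'
from h import *
np.set_printoptions(precision=4,suppress=True)
V={n:load(n+"0") for n in("side","top")}
C={}
for n,(p,d,K,T) in V.items():
    for c in COL:
        m=hsv(p,*COL[c],BOX[n][c]); P=pts(m,d,K,T)
        v,u=np.where(m); C[n,c]=np.array([u.mean(),v.mean()])
        r=cv2.minAreaRect(np.c_[u,v].astype(np.float32))
        print(n,c,m.sum(),C[n,c],"rect",np.round(r[0],1),np.round(r[1],1),round(r[2],1),"3d med",np.median(P,0),"z",np.percentile(P[:,2],[1,10,50,90,99]))
    m=hsv(p,*COL["green"],BOX[n]["green"]);cs,_=cv2.findContours(m.astype(np.uint8),0,2);c=max(cs,key=cv2.contourArea)
    b=cv2.boxPoints(cv2.minAreaRect(onz(c[:,0],.004,K,T)[:,:2].astype(np.float32))); print("mat",cv2.minAreaRect(onz(c[:,0],.004,K,T)[:,:2].astype(np.float32)))
    m=hsv(p,*COL["blue"],BOX[n]["blue"]);P=pts(m,d,K,T)
    P=P[P[:,2]>.03]
    for _ in range(5):
        q,*_=np.linalg.lstsq(np.c_[P[:,:2],np.ones(len(P))],P[:,2],rcond=None); e=P[:,2]-np.c_[P[:,:2],np.ones(len(P))]@q; P=P[abs(e)<max(.003,1.5*e.std())]
    print("board z=",q,len(P),"slope",np.degrees(np.arctan(np.hypot(*q[:2]))),"yaw",np.degrees(np.arctan2(q[1],q[0])),"std",e.std())
for c in COL: print("tri",c,tri(C["side",c],V["side"],C["top",c],V["top"]))
a=V["side"][0][130:250,235:400];b=V["top"][0][125:220,195:385]
a=cv2.resize(a,None,fx=4,fy=4,interpolation=2)[:,:660];b=cv2.resize(b,None,fx=4,fy=4,interpolation=2)
cv2.imwrite("pics/cs.png",a[:,:,::-1]);cv2.imwrite("pics/ct.png",b[:,:,::-1])
E
```

```text
side orange 104 [255.6154 158.6827] rect [255.  159.5] [19.  6.] 90.0 3d med [0.4855 0.3125 0.0711] z [-0.0009  0.0357  0.0711  0.0764  0.0787]
side yellow 395 [347.2127 191.7772] rect [348.  187.5] [35. 24.] 90.0 3d med [ 0.5609 -0.0715  0.095 ] z [0.0603 0.0747 0.095  0.1356 0.1403]
side blue 3099 [341.6392 200.5773] rect [343.  196.7] [82.9 60.8] 22.2 3d med [ 0.5536 -0.0465  0.0384] z [0.002  0.0076 0.0384 0.0983 0.1063]
side green 2297 [387.5507 279.2347] rect [378.8 286. ] [51.8 81.1] 48.4 3d med [ 0.4603 -0.3442  0.0043] z [-0.0008  0.0016  0.0043  0.0067  0.009 ]
side white 551 [336.5354 186.7405] rect [340.  187.6] [61.9 14.6] 20.6 3d med [0.5648 0.0066 0.0887] z [0.0734 0.0789 0.0887 0.0991 0.1025]
mat ((0.4651489853858948, -0.3402937352657318), (0.1537332683801651, 0.15280599892139435), 3.351881980895996)
board z= [ 0.5462  0.1606 -0.252 ] 1211 slope 29.653519441311456 yaw 16.39023326103856 std 0.0016364830745970703
top orange 139 [218.9209 198.4748] rect [219.  198.5] [23.8  5.7] 32.0 3d med [0.4936 0.3281 0.0726] z [0.0419 0.0653 0.0726 0.0769 0.0806]
top yellow 395 [342
[... 258 characters left out ...]
011  0.1094]
top green 2147 [427.1723 210.0461] rect [427.3 209.9] [46.8 46.8] 85.2 3d med [ 0.4648 -0.3393  0.0033] z [-0.0049 -0.0015  0.0033  0.008   0.0115]
top white 674 [327.0608 174.1202] rect [331.9 172.8] [14.7 66.9] 73.9 3d med [0.5655 0.0049 0.0895] z [0.071  0.0778 0.0895 0.0998 0.1045]
mat ((0.4656215310096741, -0.3389602303504944), (0.152040034532547, 0.15205736458301544), 3.6338725090026855)
board z= [ 0.5424  0.156  -0.2499] 1278 slope 29.44053288464375 yaw 16.050442118594688 std 0.0017804965963007094
tri orange [0.4961 0.3316 0.0561]
tri yellow [ 0.5781 -0.0599  0.0881]
tri blue [ 0.5854 -0.0229  0.0255]
tri green [ 0.4653 -0.3405 -0.0022]
tri white [ 0.5712 -0.0125  0.084 ]
```

View pics/cs.png

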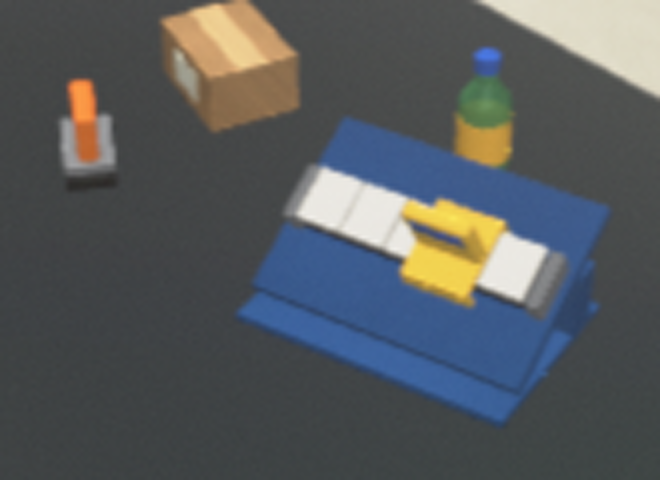

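View pics/ct.png

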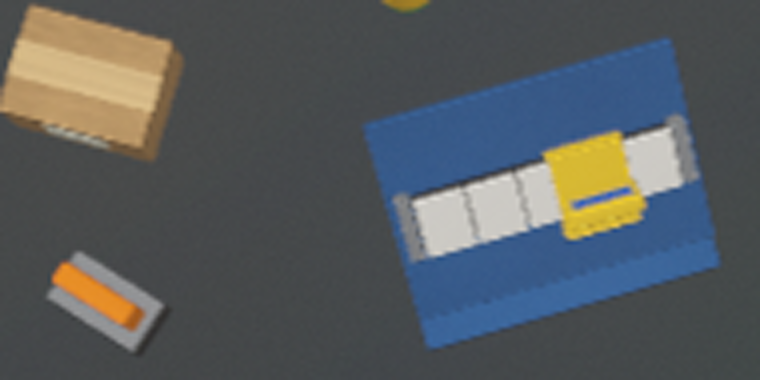

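Small mat at top pixel (428,210), side (388,279), measured about 152 mm square. The large one at top (437,295) is clearly bigger, so the first is the one meant. Block at top (219,198) is the only orange handle, and the saddle is at top (343,171). The crops confirm the saddle's leaning panel, with covers and grey caps at crop pixels (410,228) and (683,150).

```bash
cat >> h.py <<'E'
from scipy.spatial.transform import Rotation as R
def go(pos,rot,obs=None):
    import station
    o=station.get_obs(); R0=np.array(o["tcp_rot"]); s=R0.T@(np.array(pos)-o["ee_pos"])/.2
    t=R.from_matrix(R0.T@rot).as_rotvec()/(np.pi/2)
    print("shift",np.round(s,3),"turn",np.round(t,3),"rows>=",max(np.linalg.norm(s)*.2/.0625,np.linalg.norm(t)*90/10.7).round(1),"t",round(o["time"],2))
def stripR(psi,sl=30):
    return R.from_euler("ZY",[psi,-sl],degrees=True).as_matrix()  # cols x up slope,y,z normal
E
python3 - <<'E'
from h import *
np.set_printoptions(precision=4,suppress=True)
V={n:load(n+"0") for n in("side","top")}
S=stripR(16); print(S)
bo=np.array([.571,-.0125,.085])
for n,(p,d,K,T) in V.items():
    box=BOX[n]["blue"]; k=np.zeros(d.shape,bool);k[box[1]:box[3],box[0]:box[2]]=1
    hs=cv2.cvtColor(p,cv2.COLOR_RGB2HSV)
    L=lambda m:(pts(m,d,K,T)-bo)@S
    bl=L(hsv(p,*COL["blue"],box)); bl=bl[abs(bl[:,2]+24)<6]; print(n,"board z med",np.median(bl[:,2]),"ext",np.percentile(bl,[.5,99.5],axis=0).ravel())
    yl=hsv(p,*COL["yellow"],BOX[n]["yellow"])
    notb=k&(hs[:,:,1]<90)&(hs[:,:,2]>70)
    Q=L(notb); Q=Q[(abs(Q[:,2])<.014)&(abs(Q[:,0])<.04)&(abs(Q[:,1])<.15)]
    r=cv2.minAreaRect(Q[:,:2].astype(np.float32)*1000); print(" strip",len(Q),r,"pct",np.percentile(Q,[1,99],axis=0).ravel())
    cap=Q[abs(Q[:,1])>.108]; print(" cap z",np.median(cap[:,2]),"white z",np.median(Q[abs(Q[:,1])<.1][:,2]))
    Y=L(yl); top=Y[Y[:,2]>.045]; pl=Y[(Y[:,2]>0)&(Y[:,2]<.02)]
    print(" saddle all",np.percentile(Y,[1,50,99],axis=0)); print(" paneltop",len(top),np.percentile(top,[2,50,98],axis=0)); print(" plate",len(pl),np.percentile(pl,[2,50,98],axis=0))
    m=hsv(p,*COL["orange"],BOX[n]["orange"]);P=pts(m,d,K,T);P=P[(P[:,2]>.062)&(P[:,2]<.09)]; print(" handle",cv2.minAreaRect(P[:,:2].astype(np.float32)*1000),np.median(P,0))
    b=BOX[n]["orange"];k=np.zeros(d.shape,bool);k[b[1]:b[3],b[0]:b[2]]=1
    G=pts(k,d,K,T);G=G[(G[:,2]>.018)&(G[:,2]<.095)]; print(" block",len(G),cv2.minAreaRect(G[:,:2].astype(np.float32)*1000),np.percentile(G[:,2],[10,50,90]))
p,d,K,T=V["top"]
print("handle ray",onz([[219,198.5]],.072,K,T),onz([[297.5,182],[365.75,162.5]],.085,K,T)); p,d,K,T=V["side"];print(onz([[310.5,178.75],[372,200.75]],.085,K,T))
E
```

```text
[[ 0.8325 -0.2756 -0.4806]
 [ 0.2387  0.9613 -0.1378]
 [ 0.5    -0.      0.866 ]]
  return _methods._mean(a, axis=axis, dtype=dtype,
  ret = ret.dtype.type(ret / rcount)
Traceback (most recent call last):
IndexError: index -1 is out of bounds for axis 0 with size 0
```

{"op": "jog_arm", "data": {"deltas": [-0.85,-0.72,-0.25,0,0,0,-0.85,-0.72,-0.25,0,0,0,-0.85,-0.72,-0.25,0,0,0,-0.85,-0.72,-0.25,0,0,0,-0.85,-0.72,-0.25,0,0,0]}}

```text
time: 0.72
ee_pos: [0.3082, 0.2807, 0.3071]
tcp_rot: [[-0.916, 0.4, 0.002], [0.4, 0.916, 0.001], [-0.001, 0.001, -1.0]]
contact_force: [-0.0, 0.4, 0.1]
grip_width: 0.0857
gripper_force: 0.0
```

```bash
python3 - <<'E' 2>&1 | tail -40
from h import *
np.set_printoptions(precision=4,suppress=True)
V={n:load(n+"0") for n in("side","top")}
S=stripR(16)
bo=np.array([.571,-.0125,.085])
for n,(p,d,K,T) in V.items():
    box=BOX[n]["blue"]; k=np.zeros(d.shape,bool);k[box[1]:box[3],box[0]:box[2]]=1
    hs=cv2.cvtColor(p,cv2.COLOR_RGB2HSV)
    L=lambda m:(pts(m,d,K,T)-bo)@S
    bl=L(hsv(p,*COL["blue"],box)); bl=bl[abs(bl[:,2]+.024)<.008]; print(n,"board z med",np.median(bl[:,2]),"ext",np.percentile(bl,[.5,99.5],axis=0).ravel())
    yl=hsv(p,*COL["yellow"],BOX[n]["yellow"])
    notb=k&(hs[:,:,1]<90)&(hs[:,:,2]>70)
    Q=L(notb); Q=Q[(abs(Q[:,2])<.014)&(abs(Q[:,0])<.04)&(abs(Q[:,1])<.15)]
    r=cv2.minAreaRect(Q[:,:2].astype(np.float32)*1000); print(" strip",len(Q),r,"pct",np.percentile(Q,[1,99],axis=0).ravel())
    cap=Q[abs(Q[:,1])>.108]; print(" cap z",np.median(cap[:,2]),"white z",np.median(Q[abs(Q[:,1])<.1][:,2]))
    Y=L(yl); top=Y[Y[:,2]>.045]; pl=Y[(Y[:,2]>0)&(Y[:,2]<.02)]
    print(" saddle all",np.percentile(Y,[1,50,99],axis=0)); print(" paneltop",len(top),np.percentile(top,[2,50,98],axis=0)); print(" plate",len(pl),np.percentile(pl,[2,50,98],axis=0))
    m=hsv(p,*COL["orange"],BOX[n]["orange"]);P=pts(m,d,K,T);P=P[(P[:,2]>.062)&(P[:,2]<.09)]; print(" handle",cv2.minAreaRect(P[:,:2].astype(np.float32)*1000),np.median(P,0))
    b=BOX[n]["orange"];k=np.zeros(d.shape,bool);k[b[1]:b[3],b[0]:b[2]]=1
    G=pts(k,d,K,T);G=G[(G[:,2]>.018)&(G[:,2]<.095)]; print(" block",len(G),cv2.minAreaRect(G[:,:2].astype(np.float32)*1000),np.percentile(G[:,2],[10,50,90]))
p,d,K,T=V["top"]
print("handle ray",onz([[219,198.5]],.072,K,T),onz([[297.5,182],[365.75,162.5]],.085,K,T)); p,d,K,T=V["side"];print(onz([[310.5,178.75],[372,200.75]],.085,K,T))
E
```

```text
side board z med -0.02434652562070529 ext [-0.1146 -0.1403 -0.0316  0.0834  0.1078 -0.017 ]
 strip 732 ((-4.275829315185547, -16.58637237548828), (70.0289535522461, 237.60630798339844), 0.7147498726844788) pct [-0.0245 -0.1336 -0.0123  0.0243  0.1006  0.0116]
 cap z 0.0008988848341710378 white z 0.004610258751355727
 saddle all [[-0.0402 -0.0801 -0.0071]
 [-0.0112 -0.0549  0.0132]
 [ 0.0304 -0.0192  0.0659]]
 paneltop 91 [[-0.0121 -0.0795  0.0463]
 [-0.0059 -0.056   0.0609]
 [ 0.0014 -0.0225  0.0669]]
 plate 254 [[-0.0397 -0.0796  0.0025]
 [-0.0191 -0.0524  0.0109]
 [ 0.029  -0.0218  0.0175]]
 handle ((495.3543701171875, 327.5996398925781), (72.93142700195312, 18.097074508666992), 54.7846565246582) [0.4926 0.322  0.0731]
 block 234 ((496.68359375, 328.1297302246094), (94.82640075683594, 45.73115921020508), 58.11831283569336) [0.0268 0.0338 0.0747]
top board z med -0.024453323984290086 ext [-0.1135 -0.1351 -0.0317  0.085   0.1115 -0.0167]
 strip 842 ((-5.66435432434082, -11.877304077148438), (63.94679260253906, 234.5133056640625), 0.45188215374946594) pct [-0.0254 -0.1274 -0.0118  0.0244  0.104   0.0122]
 cap z 0.0008351254250994031 white z 0.004535021940722949
 saddle all [[-0.0396 -0.0796 -0.0103]
 [ 0.0024 -0.0468  0.0128]
 [ 0.0308 -0.0176  0.0676]]
 paneltop 89 [[-0.013  -0.075   0.0512]
 [-0.0038 -0.0455  0.0617]
 [ 0.0016 -0.0171  0.0684]]
 plate 245 [[-0.0394 -0.0758  0.0022]
 [ 0.0121 -0.047   0.0102]
 [ 0.0305 -0.0193  0.0188]]
 handle ((495.19964599609375, 330.9564514160156), (70.02493286132812, 17.877864837646484), 58.27385711669922) [0.4951 0.3313 0.0731]
 block 379 ((494.4306335449219, 331.90325927734375), (85.54798126220703, 45.75040817260742), 57.855255126953125) [0.0252 0.0318 0.0747]
handle ray [[0.4935 0.3283 0.072 ]] [[ 0.544   0.0815  0.085 ]
 [ 0.6061 -0.1326  0.085 ]]
[[ 0.5387  0.0746  0.085 ]
 [ 0.605  -0.1402  0.085 ]]
```

```bash
cat >> h.py <<'E'
PSI=16.3
S=stripR(PSI); SO=np.array([.5748,-.0255,.0855])
TS=np.c_[S[:,1],S[:,0],-S[:,2]]  # tool rot on the slope
def sp(x,y,z): return SO+S@np.array([x,y,z])
def down(a): # tool down, tool y at world angle a deg
    a=np.radians(a); y=np.array([np.cos(a),np.sin(a),0]); z=np.array([0,0,-1.]); return np.c_[np.cross(y,z),y,z]
E
python3 - <<'E'
from h import *
print(sp(-.005,-.035,.051)); go(sp(-.005,-.035,.151),TS)
E
```

```text
[ 0.55599222 -0.06746551  0.1271673 ]
shift [-1.64  -1.26   0.466] turn [-0.31  -0.145  0.544] rows>= 6.8 t 0.72
```

{"op": "jog_arm", "data": {"deltas": [-0.9,-0.7,0,-0.31,-0.145,0.544,-0.9,-0.7,0,-0.31,-0.145,0.544,-0.9,-0.7,0,-0.31,-0.145,0.544,-0.9,-0.7,0,-0.31,-0.145,0.544,-0.9,-0.7,0,-0.31,-0.145,0.544,-0.9,-0.7,0,-0.31,-0.145,0.544,-0.9,-0.7,0,-0.31,-0.145,0.544]}}

```text
time: 1.6
ee_pos: [0.4165, 0.0831, 0.3057]
tcp_rot: [[-0.286, 0.832, 0.476], [0.958, 0.248, 0.142], [0.001, 0.497, -0.868]]
contact_force: [-0.7, -0.0, 0.2]
grip_width: 0.0857
gripper_force: 0.0
```

Run:
```python
from h import *
go(sp(-.005,-.035,.151),TS)
```

```text
shift [-0.92  -0.052  0.499] turn [-0.002 -0.002  0.003] rows>= 3.4 t 1.6
```

{"op": "jog_arm", "data": {"deltas": [-0.92,-0.05,0.5,0,0,0,-0.92,-0.05,0.5,0,0,0,-0.92,-0.05,0.5,0,0,0,-0.92,-0.05,0.5,0,0,0,-0.92,-0.05,0.5,0,0,0,-0.92,-0.05,0.5,0,0,0]}}

```text
time: 2.35
ee_pos: [0.5087, -0.0813, 0.215]
tcp_rot: [[-0.286, 0.831, 0.477], [0.958, 0.248, 0.142], [0.0, 0.498, -0.867]]
contact_force: [0.2, 0.7, 0.6]
grip_width: 0.0856
gripper_force: 0.0
```

Run:
```python
from h import *
go(sp(-.005,-.035,.051),TS)
```

```text
shift [-0.001 -0.005  0.504] turn [-0.002 -0.002  0.003] rows>= 1.6 t 2.35
```

{"op": "jog_arm", "data": {"deltas": [0,0,0.15,0,0,0,0,0,0.3,0,0,0,0,0,0.4,0,0,0,0,0,0.5,0,0,0,0,0,0.5,0,0,0]}}

```text
time: 2.98
ee_pos: [0.5559, -0.0666, 0.1274]
tcp_rot: [[-0.287, 0.832, 0.476], [0.958, 0.248, 0.143], [0.001, 0.497, -0.868]]
contact_force: [0.3, -0.4, 1.3]
grip_width: 0.0855
gripper_force: 0.0
```

{"op": "jog_arm", "data": {"deltas": [0,0,0,0,0,0,0,0,0,0,0,0,0,0,0,0,0,0,0,0,0,0,0,0,0,0,0,0,0,0,0,0,0,0,0,0,0,0,0,0,0,0,0,0,0,0,0,0], "gripper": 1, "force": 40}}

```text
time: 3.98
ee_pos: [0.5563, -0.0683, 0.1282]
tcp_rot: [[-0.284, 0.831, 0.478], [0.959, 0.247, 0.141], [-0.0, 0.498, -0.867]]
contact_force: [-5.9, -0.9, 5.4]
grip_width: 0.0133
gripper_force: 42.3
```

Run:
```python
from h import *
import station as s
for n in("side","top"):
    p,d=s.read_camera(n)
    np.savez(n+"1.npz",p=p,d=d,K=s.camera_model(n)["intrinsics"],T=s.camera_model(n)["extrinsics"])
o=s.get_obs();print(o["ee_pos"],o["contact_force"],o["grip_width"],(o["ee_pos"]-SO)@S)
a=V=np.load("side1.npz")["p"][130:240,270:420];cv2.imwrite("pics/g1.png",cv2.resize(a,None,fx=4,fy=4,interpolation=2)[:,:,::-1])
```

```text
[ 0.55635484 -0.06828197  0.12823342] [-4.600201   -1.142414    5.28215951] 0.013228208093604457 [-0.00436397 -0.03588541  0.05186385]
```

View pics/g1.png

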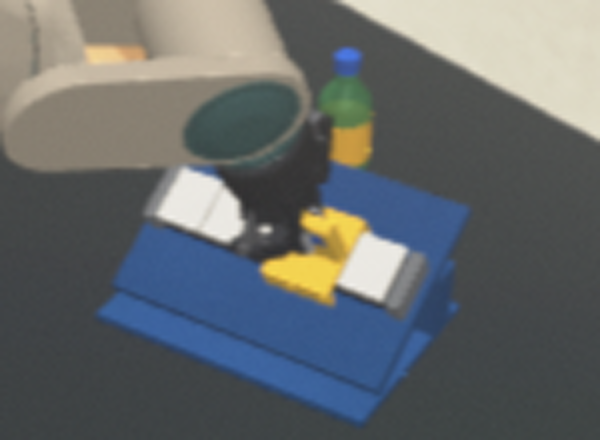

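The gripper holds the panel (crop about (310,225)), opening 13 mm; lifting along the normal.

{"op": "jog_arm", "data": {"deltas": [0,0,-0.1,0,0,0,0,0,-0.25,0,0,0,0,0,-0.45,0,0,0,0,0,-0.6,0,0,0,0,0,-0.6,0,0,0]}}

```text
time: 4.7
ee_pos: [0.4993, -0.0856, 0.2337]
tcp_rot: [[-0.283, 0.83, 0.48], [0.959, 0.246, 0.14], [-0.002, 0.5, -0.866]]
contact_force: [-0.4, 0.3, -1.7]
grip_width: 0.0135
gripper_force: 41.5
```

Run:
```python
from h import *
import station as s
o=s.get_obs();print(o["ee_pos"],o["contact_force"],o["grip_width"])
go([.4655,-.34,.2],down(3.5))
```

```text
[ 0.49931502 -0.08561848  0.23371987] [-0.3985194   0.3002811  -1.69990919] 0.01348343399534633
shift [-1.172 -0.538 -0.113] turn [ 0.332 -0.036  0.141] rows>= 4.1 t 4.7
```

{"op": "jog_arm", "data": {"deltas": [-1,-0.46,-0.1,0.332,-0.036,0.141,-1,-0.46,-0.1,0.332,-0.036,0.141,-1,-0.46,-0.1,0.332,-0.036,0.141,-1,-0.46,-0.1,0.332,-0.036,0.141,-1,-0.46,-0.1,0.332,-0.036,0.141,-1,-0.46,-0.1,0.332,-0.036,0.141]}}

```text
time: 5.45
ee_pos: [0.4699, -0.3015, 0.202]
tcp_rot: [[-0.063, 0.998, -0.004], [0.998, 0.063, 0.004], [0.004, -0.004, -1.0]]
contact_force: [0.2, 0.4, -0.5]
grip_width: 0.0134
gripper_force: 41.4
```

Run:
```python
from h import *
go([.4655,-.34,.09],down(3.5))
import station as s
p,d=s.read_camera("side");cv2.imwrite("pics/g2.png",cv2.resize(p[150:320,290:460],None,fx=3,fy=3)[:,:,::-1])
```

```text
shift [-0.193 -0.032  0.559] turn [-0.003 -0.002  0.001] rows>= 1.9 t 5.45
```

View pics/g2.png

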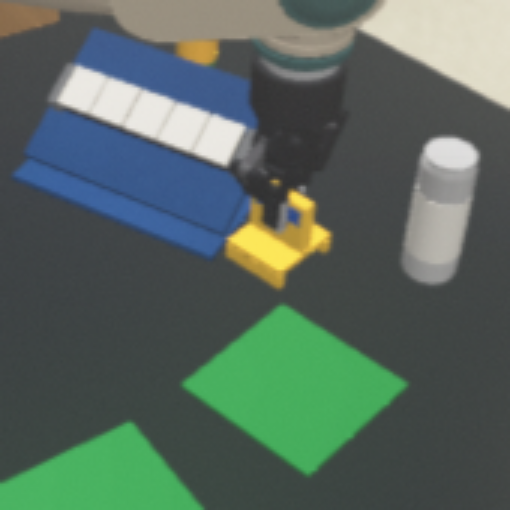

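The saddle hangs level in the jaws (crop (280,240)), and all five covers lie free on the trunking. Next: above the small mat, then down.

{"op": "jog_arm", "data": {"deltas": [-0.19,-0.03,0.2,0,0,0,-0.19,-0.03,0.4,0,0,0,-0.19,-0.03,0.56,0,0,0,-0.19,-0.03,0.62,0,0,0,-0.19,-0.03,0.66,0,0,0,-0.19,-0.03,0.67,0,0,0]}}

```text
time: 6.25
ee_pos: [0.4663, -0.3404, 0.0703]
tcp_rot: [[-0.063, 0.998, -0.002], [0.998, 0.063, 0.001], [0.001, -0.002, -1.0]]
contact_force: [0.6, 0.5, -0.6]
grip_width: 0.0136
gripper_force: 41.3
```

Run:
```python
from h import *
import station as s
np.set_printoptions(precision=4,suppress=True)
o=s.get_obs();print(o["ee_pos"],o["contact_force"],o["tcp_rot"])
for n in("side","top"):
    p,d=s.read_camera(n); m=s.camera_model(n);P=pts(hsv(p,*COL["yellow"],(340,180,460,310)),d,m["intrinsics"],m["extrinsics"]); P=P[(abs(P[:,0]-.465)<.06)&(abs(P[:,1]+.34)<.06)]; print(n,len(P),np.percentile(P,[1,50,99],axis=0))
```

```text
[ 0.4663 -0.3404  0.0703] [ 0.6022  0.4897 -0.608 ] [[-0.0626  0.998  -0.0018]
 [ 0.998   0.0626  0.0008]
 [ 0.001  -0.0018 -1.    ]]
side 471 [[ 0.4293 -0.3722  0.0071]
 [ 0.4548 -0.3532  0.0298]
 [ 0.5001 -0.3118  0.0842]]
top 40 [[ 0.4346 -0.3438  0.0226]
 [ 0.4516 -0.3275  0.0324]
 [ 0.4974 -0.3035  0.1861]]
```

{"op": "jog_arm", "data": {"deltas": [0,0,0.015,0,0,0,0,0,0.025,0,0,0,0,0,0.03,0,0,0,0,0,0.03,0,0,0]}}

```text
time: 6.85
ee_pos: [0.4662, -0.341, 0.0656]
tcp_rot: [[-0.062, 0.998, -0.001], [0.998, 0.062, 0.001], [0.001, -0.001, -1.0]]
contact_force: [-2.3, 0.8, 7.9]
grip_width: 0.0133
gripper_force: 42.9
```

{"op": "jog_arm", "data": {"deltas": [0,0,-0.004,0,0,0,0,0,-0.004,0,0,0,0,0,-0.004,0,0,0,0,0,-0.004,0,0,0,0,0,-0.004,0,0,0], "gripper": -1}}

```text
time: 7.48
ee_pos: [0.4657, -0.3404, 0.0641]
tcp_rot: [[-0.062, 0.998, -0.003], [0.998, 0.062, 0.002], [0.002, -0.003, -1.0]]
contact_force: [0.0, -0.6, -0.2]
grip_width: 0.0851
gripper_force: 0.0
```

{"op": "jog_arm", "data": {"deltas": [0,0,-0.2,0,0,0,0,0,-0.5,0,0,0,0,0,-0.8,0,0,0,0,0,-0.8,0,0,0,0,0,-0.8,0,0,0]}}

```text
time: 8.1
ee_pos: [0.466, -0.3405, 0.2234]
tcp_rot: [[-0.062, 0.998, -0.004], [0.998, 0.062, 0.002], [0.003, -0.004, -1.0]]
contact_force: [0.3, 0.5, -1.2]
grip_width: 0.0853
gripper_force: 0.0
```

Run:
```python
from h import *
import station as s
np.set_printoptions(precision=4,suppress=True)
go([.495,.33,.23],down(-32))
for n in("side","top"):
    p,d=s.read_camera(n); m=s.camera_model(n);P=pts(hsv(p,*COL["yellow"],(340,180,460,310)),d,m["intrinsics"],m["extrinsics"]); P=P[(abs(P[:,0]-.465)<.06)&(abs(P[:,1]+.34)<.06)]; print(n,len(P),np.percentile(P,[1,50,99],axis=0))
    if n=="side": cv2.imwrite("pics/g3.png",cv2.resize(p[150:320,290:460],None,fx=3,fy=3)[:,:,::-1])
```

```text
shift [ 3.337  0.353 -0.025] turn [-0.003 -0.001  0.395] rows>= 10.7 t 8.1
side 562 [[ 0.4295 -0.3723  0.0051]
 [ 0.4584 -0.3478  0.026 ]
 [ 0.4994 -0.3116  0.0783]]
top 112 [[ 0.443  -0.3741  0.0036]
 [ 0.4696 -0.3502  0.024 ]
 [ 0.499  -0.3066  0.0799]]
```

View pics/g3.png

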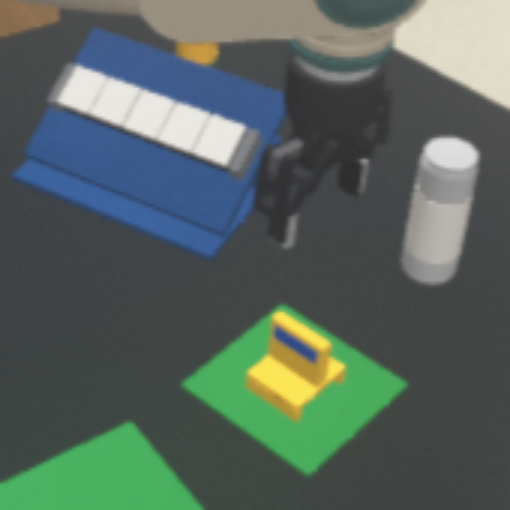

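Saddle stands upright on the small mat (crop (295,365)). On to the block.

{"op": "jog_arm", "data": {"deltas": [1,0,-0.12,0,0,0,1,0,-0.12,0,0,0,1,0,-0.12,0,0,0,1,0,-0.12,0,0,0]}}

```text
time: 8.7
ee_pos: [0.4535, -0.1383, 0.2479]
tcp_rot: [[-0.066, 0.998, -0.004], [0.998, 0.066, 0.003], [0.003, -0.004, -1.0]]
contact_force: [-0.1, -0.9, 0.4]
grip_width: 0.0853
gripper_force: 0.0
```

{"op": "jog_arm", "data": {"deltas": [1,0.1,0,0,0,0,1,0.1,0,0,0,0,1,0.1,0,0,0,0,1,0.1,0,0,0,0]}}

```text
time: 9.2
ee_pos: [0.4611, 0.0621, 0.2476]
tcp_rot: [[-0.066, 0.998, -0.006], [0.998, 0.066, 0.002], [0.002, -0.005, -1.0]]
contact_force: [0.8, -1.0, -0.5]
grip_width: 0.0856
gripper_force: 0.0
```

{"op": "jog_arm", "data": {"deltas": [1,0.2,0,0,0,0.395,1,0.2,0,0,0,0.395,1,0.2,0,0,0,0.395,1,0.2,0,0,0,0.395,1,0.2,0,0,0,0.395]}}

```text
time: 9.82
ee_pos: [0.4892, 0.2626, 0.2473]
tcp_rot: [[0.529, 0.849, -0.006], [0.849, -0.529, 0.0], [-0.003, -0.005, -1.0]]
contact_force: [0.3, -0.1, -0.8]
grip_width: 0.0855
gripper_force: 0.0
```

Run:
```python
from h import *
go([.495,.3295,.14],down(-32))
```

```text
shift [ 0.301 -0.15   0.537] turn [-0.003  0.002  0.001] rows>= 2.0 t 9.82
```

{"op": "jog_arm", "data": {"deltas": [0.3,-0.15,0.3,-0.003,0.002,0,0.3,-0.15,0.5,-0.003,0.002,0,0.3,-0.15,0.7,-0.003,0.002,0,0.3,-0.15,0.85,-0.003,0.002,0,0.3,-0.15,0.93,-0.003,0.002,0,0.3,-0.15,0.93,-0.003,0.002,0]}}

```text
time: 10.58
ee_pos: [0.4947, 0.3277, 0.0624]
tcp_rot: [[0.531, 0.848, 0.001], [0.848, -0.531, 0.001], [0.001, 0.0, -1.0]]
contact_force: [-0.8, 0.4, 0.9]
grip_width: 0.0855
gripper_force: 0.0
```

{"op": "jog_arm", "data": {"deltas": [0,0,0,0,0,0,0,0,0,0,0,0,0,0,0,0,0,0,0,0,0,0,0,0,0,0,0,0,0,0,0,0,0,0,0,0,0,0,0,0,0,0,0,0,0,0,0,0], "gripper": 1, "force": 90}}

```text
time: 11.58
ee_pos: [0.4949, 0.3291, 0.0636]
tcp_rot: [[0.53, 0.848, 0.003], [0.848, -0.53, 0.002], [0.004, 0.001, -1.0]]
contact_force: [1.4, 0.4, 2.6]
grip_width: 0.0186
gripper_force: 88.5
```

Run:
```python
from h import *
import station as s
np.set_printoptions(precision=4,suppress=True)
o=s.get_obs();print(o["ee_pos"],o["contact_force"],o["moment"],o["tcp_rot"])
for n in("side","top"):
    p,d=s.read_camera(n); m=s.camera_model(n); np.savez(n+"2.npz",p=p,d=d,K=m["intrinsics"],T=m["extrinsics"])
```

```text
[0.4949 0.3291 0.0636] [1.4496 0.437  2.5895] [ 0.1573 -0.0407  0.0636] [[ 0.5298  0.8481  0.0031]
 [ 0.8481 -0.5298  0.0025]
 [ 0.0037  0.0013 -1.    ]]
```

{"op": "jog_arm", "data": {"deltas": [0,0,-0.15,0,0,0,0,0,-0.4,0,0,0,0,0,-0.7,0,0,0,0,0,-0.85,0,0,0,0,0,-0.85,0,0,0]}}

```text
time: 12.3
ee_pos: [0.4948, 0.3289, 0.2351]
tcp_rot: [[0.53, 0.848, 0.006], [0.848, -0.53, 0.004], [0.006, 0.003, -1.0]]
contact_force: [-0.3, -0.9, -3.3]
grip_width: 0.0188
gripper_force: 89.0
```

Run:
```python
from h import *
import station as s
np.set_printoptions(precision=4,suppress=True)
p,d=s.read_camera("top");o=s.get_obs();print(o["ee_pos"],o["contact_force"],o["moment"])
go(sp(0,.135,.124),TS)
# refined strip ends from current unoccluded frames (grey caps vs blue board), by depth in strip frame
for n in("side2","top2","top1"):
    p,d,K,T=load(n); box=BOX[n[:-1]]["blue"]; k=np.zeros(d.shape,bool);k[box[1]:box[3],box[0]:box[2]]=1
    hs=cv2.cvtColor(p,cv2.COLOR_RGB2HSV); v,u=np.where(k&(hs[:,:,1]<90)&(hs[:,:,2]>60))
    r=rays(np.c_[u,v],K,T); nz=S[:,2]; P=T[:3,3]+r*(((SO-T[:3,3])@nz)/(r@nz))[:,None]; Q=(P-SO)@S
    Q=Q[(abs(Q[:,0])<.018)&(abs(Q[:,1])<.16)]; print(n,len(Q),"run",Q[:,1].min(),Q[:,1].max(),np.percentile(Q[:,1],[1,99]))
    for a,b in((-.11,-.07),(.07,.11)):
        P2=T[:3,3]+r*(((SO+.003*nz-T[:3,3])@nz)/(r@nz))[:,None]; q=(P2-SO)@S; q=q[(q[:,1]>a)&(q[:,1]<b)&(abs(q[:,0])<.045)]; print("  x",np.percentile(q[:,0],[3,97]))
```

```text
[0.4941 0.3285 0.2323] [-0.608   0.0818 -4.1484] [-0.021  -0.0281 -0.0169]
shift [-1.07   0.57   0.195] turn [-0.312  0.139 -0.524] rows>= 5.3 t 12.35
side2 886 run -0.15888600536431902 0.15978868083460096 [-0.1546  0.1565]
  x [-0.0276  0.0239]
  x [-0.0291  0.0243]
top2 1056 run -0.15818310239298441 0.15976944998828777 [-0.1533  0.1567]
  x [-0.0243  0.0278]
  x [-0.0243  0.0272]
top1 943 run -0.15818310239298441 0.15976944998828777 [-0.1537  0.1569]
  x [-0.0284  0.028 ]
  x [-0.0243  0.0274]
```

{"op": "jog_arm", "data": {"deltas": [-1,0.55,0,-0.312,0.139,-0.524,-1,0.55,0,-0.312,0.139,-0.524,-1,0.55,0,-0.312,0.139,-0.524,-1,0.55,0,-0.312,0.139,-0.524,-1,0.55,0,-0.312,0.139,-0.524,-1,0.55,0,-0.312,0.139,-0.524,-1,0.55,0,-0.312,0.139,-0.524]}}

```text
time: 13.22
ee_pos: [0.4803, 0.1002, 0.2293]
tcp_rot: [[-0.279, 0.834, 0.475], [0.96, 0.242, 0.139], [0.001, 0.495, -0.869]]
contact_force: [0.1, -0.3, -2.7]
grip_width: 0.019
gripper_force: 89.0
```

Run:
```python
from h import *
import station as s
np.set_printoptions(precision=4,suppress=True)
go(sp(0,.135,.084),TS)
for n in("side2","top2","top1"):
    p,d,K,T=load(n); box=BOX[n[:-1]]["blue"]; k=np.zeros(d.shape,bool);k[box[1]:box[3],box[0]:box[2]]=1
    hs=cv2.cvtColor(p,cv2.COLOR_RGB2HSV); v,u=np.where(k&(hs[:,:,1]<70)&(hs[:,:,2]>95))
    r=rays(np.c_[u,v],K,T); nz=S[:,2]; P=T[:3,3]+r*(((SO-T[:3,3])@nz)/(r@nz))[:,None]; Q=(P-SO)@S
    Q=Q[(abs(Q[:,0])<.018)&(abs(Q[:,1])<.16)]; print(n,len(Q),"run",Q[:,1].min(),Q[:,1].max(),np.percentile(Q[:,1],[1,99]))
    v,u=np.where(k&(hs[:,:,1]<60)&(hs[:,:,2]>165));r=rays(np.c_[u,v],K,T); P=T[:3,3]+r*(((SO+.005*nz-T[:3,3])@nz)/(r@nz))[:,None]; Q=(P-SO)@S
    Q=Q[(abs(Q[:,0])<.018)&(abs(Q[:,1])<.16)];print("  white",Q[:,1].min(),Q[:,1].max(),np.percentile(Q[:,1],[1,99]))
p,d=s.read_camera("side"); cv2.imwrite("pics/g4.png",cv2.resize(p[110:260,260:420],None,fx=4,fy=4,interpolation=2)[:,:,::-1])
```

```text
shift [-0.061 -0.117  0.342] turn [-0.003 -0.    -0.001] rows>= 1.2 t 13.22
side2 755 run -0.1258155218285129 0.11873848064181276 [-0.1243  0.1163]
  white -0.10574130010496612 0.10442443642187747 [-0.1035  0.102 ]
top2 812 run -0.11814008767639474 0.1188153840130533 [-0.1157  0.1163]
  white -0.1040509990745002 0.10470380587368872 [-0.1017  0.1025]
top1 653 run -0.11814008767639474 0.1188153840130533 [-0.1161  0.1169]
  white -0.1040509990745002 0.10470380587368872 [-0.1022  0.1034]
```

View pics/g4.png

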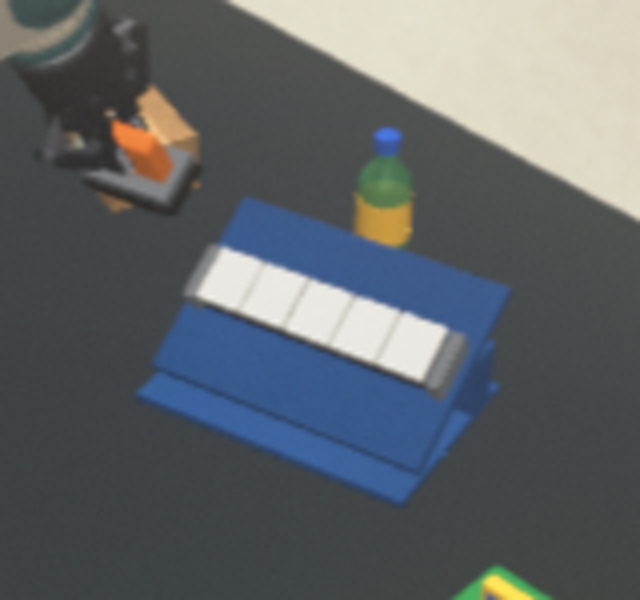

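Block held level with the slope at crop (150,165), trunking free; strip centre along the run confirmed to about 1 mm.

{"op": "jog_arm", "data": {"deltas": [-0.06,-0.117,0.2,-0.003,0,0,-0.06,-0.117,0.3,-0.003,0,0,-0.06,-0.117,0.34,-0.003,0,0,-0.06,-0.117,0.34,-0.003,0,0]}}

```text
time: 13.78
ee_pos: [0.4981, 0.0934, 0.1618]
tcp_rot: [[-0.281, 0.83, 0.483], [0.96, 0.242, 0.142], [0.001, 0.503, -0.864]]
contact_force: [0.2, 0.5, -2.8]
grip_width: 0.0185
gripper_force: 88.8
```

```bash
cat >> h.py <<'E'
def st():
    import station as s
    np.set_printoptions(precision=4,suppress=True)
    o=s.get_obs(); print("strip",(o["ee_pos"]-SO)@S,"F strip",S.T@o["contact_force"],"M",S.T@o["moment"],"ang",np.degrees(R.from_matrix(TS.T@o["tcp_rot"]).as_rotvec()),"w",o["grip_width"],"t",o["time"])
E
python3 - <<'E'
from h import *
st(); go(sp(0,.133,.066),TS)
E
```

```text
strip [0.0033 0.1356 0.0862] F strip [-1.0559  0.4574 -2.5925] M [0.0207 0.4537 0.0389] ang [-0.2031  0.0269  0.0264] w 0.018484066838886908 t 13.775
shift [-0.013 -0.017  0.101] turn [ 0.002 -0.    -0.   ] rows>= 0.3 t 13.78
```

{"op": "jog_arm", "data": {"deltas": [-0.013,-0.017,0.05,0.002,0,0,-0.013,-0.017,0.09,0.002,0,0,-0.013,-0.017,0.1,0.002,0,0,-0.013,-0.017,0.1,0.002,0,0]}}

```text
time: 14.28
ee_pos: [0.5057, 0.0926, 0.1433]
tcp_rot: [[-0.28, 0.831, 0.481], [0.96, 0.242, 0.141], [0.0, 0.501, -0.865]]
contact_force: [-1.9, -0.4, -2.8]
grip_width: 0.019
gripper_force: 89.5
```

Run:
```python
from h import *
st()
```

```text
strip [0.0002 0.1328 0.0666] F strip [-3.0503  0.1927 -1.448 ] M [ 0.0906  0.7482 -0.04  ] ang [-0.0904  0.0043  0.0245] w 0.019025906528319772 t 14.275
```

{"op": "jog_arm", "data": {"deltas": [0,0,0.005,0,0,0,0,0,0.01,0,0,0,0,0,0.01,0,0,0]}}

```text
time: 14.65
ee_pos: [0.5068, 0.0929, 0.1417]
tcp_rot: [[-0.28, 0.83, 0.482], [0.96, 0.242, 0.141], [0.0, 0.502, -0.865]]
contact_force: [-3.4, 0.3, -1.7]
grip_width: 0.0192
gripper_force: 89.6
```

Run:
```python
from h import *
st()
```

```text
strip [0.0004 0.1327 0.0647] F strip [-3.5896  1.2004  0.1471] M [ 0.1386  0.7986 -0.0045] ang [-0.1331 -0.0005  0.0224] w 0.01916654938341402 t 14.65
```

Run:
```python
from h import *
import station as s
for i in range(3):
    p,d=s.read_camera("side"); st()
cv2.imwrite("pics/g5.png",cv2.resize(p[130:230,280:400],None,fx=5,fy=5,interpolation=2)[:,:,::-1])
```

```text
strip [0.0003 0.1327 0.0647] F strip [-2.4583  1.4823  1.1598] M [ 0.1702  0.8017 -0.0799] ang [-0.1313 -0.0001  0.0237] w 0.018914515179490034 t 14.7
strip [0.0003 0.1327 0.0647] F strip [-2.441   1.2123  1.485 ] M [ 0.108   0.7928 -0.087 ] ang [-0.1312 -0.0007  0.0258] w 0.018764618175891697 t 14.75
strip [0.0003 0.1327 0.0647] F strip [-2.5361  1.6055  0.8553] M [ 0.1563  0.7499 -0.0492] ang [-0.1285 -0.0014  0.0267] w 0.01902012000414284 t 14.8
```

View pics/g5.png

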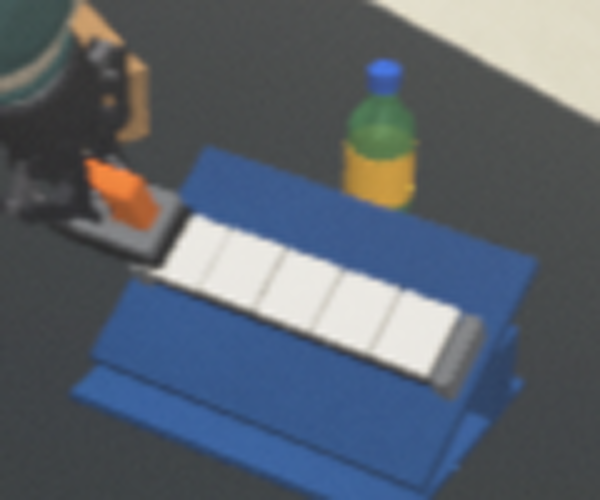

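{"op": "jog_arm", "data": {"deltas": [0,0,0.004,0,0,0,0,0,0.008,0,0,0,0,0,0.008,0,0,0]}}

```text
time: 15.18
ee_pos: [0.5076, 0.0931, 0.1404]
tcp_rot: [[-0.28, 0.83, 0.482], [0.96, 0.242, 0.141], [0.0, 0.502, -0.865]]
contact_force: [-4.7, 1.2, 1.8]
grip_width: 0.0186
gripper_force: 90.0
```

Run:
```python
from h import *
st()
```

```text
strip [0.0004 0.1327 0.0631] F strip [-2.6981  2.4301  3.6825] M [ 0.2471  0.9184 -0.0145] ang [-0.126  -0.0024  0.0221] w 0.01863968438464948 t 15.175
```

{"op": "jog_arm", "data": {"deltas": [-0.005,0,0.003,0,0,0,-0.01,0,0.006,0,0,0,-0.015,0,0.008,0,0,0,-0.02,0,0.008,0,0,0]}}

```text
time: 15.68
ee_pos: [0.5096, 0.0904, 0.1399]
tcp_rot: [[-0.281, 0.83, 0.483], [0.96, 0.242, 0.143], [0.002, 0.503, -0.864]]
contact_force: [-8.3, 4.8, 5.4]
grip_width: 0.0186
gripper_force: 90.6
```

Run:
```python
from h import *
st()
```

```text
strip [0.0012 0.1295 0.0621] F strip [-3.009   6.8923  8.002 ] M [ 1.2391  0.6987 -0.0647] ang [-0.2152  0.1018  0.0337] w 0.018608385792418015 t 15.675
```

{"op": "jog_arm", "data": {"deltas": [-0.015,0,0,0,0,0,-0.03,0,0,0,0,0,-0.045,0,0,0,0,0,-0.06,0,0,0,0,0,-0.075,0,0,0,0,0]}}

```text
time: 16.3
ee_pos: [0.5142, 0.0755, 0.1402]
tcp_rot: [[-0.281, 0.829, 0.484], [0.96, 0.242, 0.142], [0.001, 0.504, -0.864]]
contact_force: [-6.7, 3.0, 7.0]
grip_width: 0.0188
gripper_force: 90.5
```

Run:
```python
from h import *
st()
```

```text
strip [0.0015 0.1139 0.0623] F strip [-1.2909  4.756   8.8859] M [ 0.8766  0.7095 -0.0133] ang [-0.2612  0.0287  0.0244] w 0.01881257977926505 t 16.3
```

{"op": "jog_arm", "data": {"deltas": [-0.02,-0.004,0.002,0.002,0,0,-0.04,-0.006,0.003,0.002,0,0,-0.06,-0.006,0.003,0.002,0,0,-0.08,-0.006,0.003,0.002,0,0,-0.1,-0.006,0.003,0.002,0,0,-0.12,-0.006,0.003,0.002,0,0]}}

```text
time: 17.05
ee_pos: [0.5201, 0.0527, 0.1392]
tcp_rot: [[-0.281, 0.831, 0.481], [0.96, 0.243, 0.142], [0.002, 0.501, -0.865]]
contact_force: [-8.4, 5.7, 7.6]
grip_width: 0.0187
gripper_force: 90.6
```

Run:
```python
from h import *
st()
```

```text
strip [0.0004 0.0904 0.0617] F strip [-1.8092  7.8228  9.7773] M [1.5675 0.6406 0.0157] ang [-0.0823  0.1005  0.0212] w 0.018703735037134343 t 17.05
```

{"op": "jog_arm", "data": {"deltas": [-0.02,0,0.001,0,0,0,-0.04,0,0.001,0,0,0,-0.06,0,0.001,0,0,0,-0.08,0,0.001,0,0,0,-0.1,0,0.001,0,0,0,-0.12,0,0.001,0,0,0,-0.14,0,0.001,0,0,0]}}

```text
time: 17.92
ee_pos: [0.5282, 0.0254, 0.1391]
tcp_rot: [[-0.281, 0.83, 0.481], [0.96, 0.243, 0.141], [0.001, 0.501, -0.865]]
contact_force: [-7.7, 4.0, 7.4]
grip_width: 0.0192
gripper_force: 90.9
```

Run:
```python
from h import *
st()
```

```text
strip [0.0005 0.0619 0.0616] F strip [-1.7587  5.9718  9.5871] M [ 1.0613  0.5916 -0.0154] ang [-0.095   0.0318  0.0102] w 0.019198363854085774 t 17.925
```

{"op": "jog_arm", "data": {"deltas": [-0.02,0,0.001,0,0,0,-0.04,0,0.001,0,0,0,-0.06,0,0.001,0,0,0,-0.08,0,0.001,0,0,0,-0.1,0,0.001,0,0,0,-0.12,0,0.001,0,0,0,-0.14,0,0.001,0,0,0,-0.16,0,0.001,0,0,0,-0.18,0,0.001,0,0,0,-0.2,0,0.001,0,0,0]}}

```text
time: 19.18
ee_pos: [0.5395, -0.013, 0.139]
tcp_rot: [[-0.281, 0.831, 0.481], [0.96, 0.243, 0.141], [0.0, 0.501, -0.865]]
contact_force: [-8.0, 4.4, 8.3]
grip_width: 0.019
gripper_force: 91.0
```

Run:
```python
from h import *
st()
```

```text
strip [0.0005 0.0219 0.0615] F strip [-1.4556  6.4751 10.4541] M [ 1.2443  0.5614 -0.0504] ang [-0.0851  0.0275  0.0012] w 0.019009207450227994 t 19.175
```

{"op": "jog_arm", "data": {"deltas": [-0.02,0,0,0,0,0,-0.04,0,0,0,0,0,-0.06,0,0,0,0,0,-0.08,0,0,0,0,0,-0.1,0,0,0,0,0,-0.12,0,0,0,0,0,-0.14,0,0,0,0,0,-0.16,0,0,0,0,0,-0.18,0,0,0,0,0,-0.2,0,0,0,0,0]}}

```text
time: 20.42
ee_pos: [0.5507, -0.0515, 0.1389]
tcp_rot: [[-0.281, 0.831, 0.481], [0.96, 0.243, 0.141], [0.0, 0.501, -0.865]]
contact_force: [-8.2, 3.8, 7.8]
grip_width: 0.0191
gripper_force: 91.0
```

Run:
```python
from h import *
st()
```

```text
strip [ 0.0003 -0.0181  0.0615] F strip [-2.0428  5.9386 10.1373] M [1.2321 0.574  0.001 ] ang [-0.0681  0.0216 -0.0066] w 0.019088325496745332 t 20.425
```

{"op": "jog_arm", "data": {"deltas": [-0.02,0,0,0,0,0,-0.04,0,0,0,0,0,-0.06,0,0,0,0,0,-0.08,0,0,0,0,0,-0.1,0,0,0,0,0,-0.12,0,0,0,0,0,-0.14,0,0,0,0,0,-0.16,0,0,0,0,0,-0.18,0,0,0,0,0,-0.2,0,0,0,0,0]}}

```text
time: 21.68
ee_pos: [0.5618, -0.0899, 0.1389]
tcp_rot: [[-0.281, 0.831, 0.481], [0.96, 0.243, 0.141], [0.0, 0.501, -0.866]]
contact_force: [-8.2, 4.6, 8.5]
grip_width: 0.0184
gripper_force: 91.0
```

Run:
```python
from h import *
st()
```

```text
strip [ 0.0003 -0.0582  0.0615] F strip [-1.4392  6.6809 10.624 ] M [ 1.2757  0.5872 -0.0159] ang [-0.055   0.0163 -0.0124] w 0.01841273998344661 t 21.675
```

{"op": "jog_arm", "data": {"deltas": [-0.02,0,0,0,0,0,-0.04,0,0,0,0,0,-0.06,0,0,0,0,0,-0.08,0,0,0,0,0,-0.1,0,0,0,0,0,-0.12,0,0,0,0,0,-0.14,0,0,0,0,0,-0.16,0,0,0,0,0,-0.18,0,0,0,0,0,-0.2,0,0,0,0,0]}}

```text
time: 22.92
ee_pos: [0.5731, -0.1285, 0.1389]
tcp_rot: [[-0.281, 0.831, 0.481], [0.96, 0.243, 0.14], [-0.0, 0.501, -0.866]]
contact_force: [-8.1, 4.6, 6.9]
grip_width: 0.019
gripper_force: 91.0
```

Run:
```python
from h import *
st()
```

```text
strip [ 0.0002 -0.0984  0.0615] F strip [-2.1633  6.7169  9.2126] M [1.2089 0.5509 0.0157] ang [-0.0484 -0.0081 -0.0175] w 0.01897213175122084 t 22.925
```

{"op": "jog_arm", "data": {"deltas": [-0.02,0,0,0,0,0,-0.04,0,0,0,0,0,-0.06,0,0,0,0,0,-0.08,0,0,0,0,0,-0.1,0,0,0,0,0,-0.115,0,0,0,0,0,-0.125,0,0,0,0,0]}}

```text
time: 23.8
ee_pos: [0.58, -0.1525, 0.1388]
tcp_rot: [[-0.281, 0.831, 0.48], [0.96, 0.243, 0.14], [-0.0, 0.501, -0.866]]
contact_force: [-6.9, 4.3, 8.3]
grip_width: 0.0186
gripper_force: 91.0
```

Run:
```python
from h import *
st()
```

```text
strip [ 0.0001 -0.1234  0.0615] F strip [-0.5196  6.0211  9.9197] M [ 1.3179  0.6042 -0.007 ] ang [-0.0367 -0.0036 -0.0109] w 0.018631813574963397 t 23.8
```

{"op": "jog_arm", "data": {"deltas": [0,0,-0.02,0,0,0,0,0,-0.1,0,0,0,0,0,-0.35,0,0,0,0,0,-0.6,0,0,0,0,0,-0.6,0,0,0]}}

```text
time: 24.42
ee_pos: [0.5221, -0.171, 0.2466]
tcp_rot: [[-0.278, 0.829, 0.486], [0.96, 0.244, 0.135], [-0.007, 0.504, -0.864]]
contact_force: [1.4, 0.1, -2.6]
grip_width: 0.0188
gripper_force: 89.5
```

Run:
```python
from h import *
import station as s
st()
for n in("side","top"):
    p,d=s.read_camera(n); m=s.camera_model(n);K,T=m["intrinsics"],m["extrinsics"]
    P=(pts(hsv(p,*COL["white"],BOX[n]["blue"]),d,K,T)-SO)@S; P=P[(abs(P[:,0])<.02)&(abs(P[:,2])<.02)]
    p0,d0,_,_=load(n+"2"); P0=(pts(hsv(p0,*COL["white"],BOX[n]["blue"]),d0,K,T)-SO)@S; P0=P0[(abs(P0[:,0])<.02)&(abs(P0[:,2])<.02)]
    for c in(-84,-42,0,42,84):
        f=lambda A:(lambda B:(len(B),round(float(np.median(B[:,2]))*1000,2)) if len(B) else None)(A[abs(A[:,1]*1000-c)<17])
        print(n,c,"before",f(P0),"after",f(P))
    if n=="side": cv2.imwrite("pics/g6.png",cv2.resize(p[130:310,280:440],None,fx=3,fy=3,interpolation=2)[:,:,::-1])
go([.48,.33,.24],down(-32))
```

```text
strip [ 0.0014 -0.1249  0.1852] F strip [-0.1063 -0.3021 -2.9082] M [-0.0244  0.5487  0.0172] ang [-0.267  -0.4118 -0.0747] w 0.01878994928056597 t 24.425
side -84 before (126, 4.29) after (122, -0.52)
side -42 before (118, 4.1) after (117, -0.83)
side 0 before (116, 4.34) after (115, -0.2)
side 42 before (115, 5.99) after (114, 0.17)
side 84 before (108, 5.24) after (110, -0.61)
top -84 before (126, 5.03) after (128, 0.14)
top -42 before (130, 4.26) after (127, -0.19)
top 0 before (126, 4.44) after (126, -0.79)
top 42 before (131, 4.72) after (130, -0.36)
top 84 before (130, 4.58) after (125, 0.13)
shift [2.457 0.43  0.253] turn [ 0.313 -0.14   0.523] rows>= 8.0 t 24.52
```

View pics/g6.png

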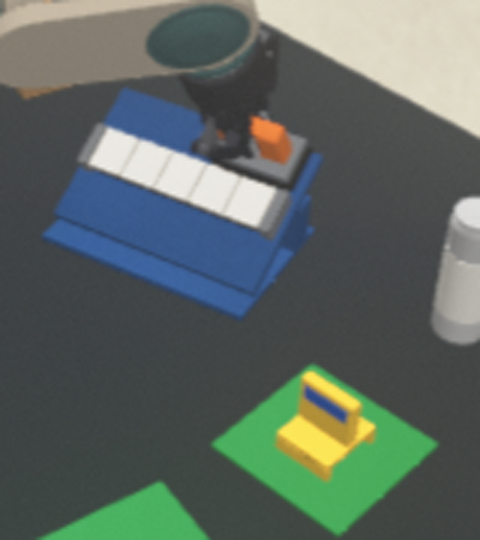

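All five covers are flush with the caps (depth went from about 4–6 mm proud to about 0). The saddle still stands on the mat (crop (325,430)). Taking the block back.

{"op": "jog_arm", "data": {"deltas": [0.95,0,0,0,0,0,0.95,0,0,0,0,0,0.95,0,0,0,0,0,0.95,0,0,0,0,0]}}

```text
time: 25.02
ee_pos: [0.4674, 0.0171, 0.2393]
tcp_rot: [[-0.287, 0.832, 0.475], [0.958, 0.248, 0.144], [0.002, 0.497, -0.868]]
contact_force: [0.0, -0.7, -3.8]
grip_width: 0.0188
gripper_force: 89.2
```

{"op": "jog_arm", "data": {"deltas": [0.95,0.2,0,0,0,0,0.95,0.2,0,0,0,0,0.95,0.2,0,0,0,0,0.95,0.2,0,0,0,0]}}

```text
time: 25.52
ee_pos: [0.4476, 0.2089, 0.2597]
tcp_rot: [[-0.287, 0.832, 0.475], [0.958, 0.249, 0.143], [0.001, 0.496, -0.868]]
contact_force: [0.0, -0.0, -3.9]
grip_width: 0.0185
gripper_force: 89.3
```

{"op": "jog_arm", "data": {"deltas": [0.55,0.22,0.2,0.313,-0.14,0.523,0.55,0.22,0.2,0.313,-0.14,0.523,0.55,0.22,0.2,0.313,-0.14,0.523,0.55,0.22,0.2,0.313,-0.14,0.523,0.55,0.22,0.2,0.313,-0.14,0.523,0.55,0.22,0.2,0.313,-0.14,0.523,0.55,0.22,0.2,0.313,-0.14,0.523]}}

```text
time: 26.4
ee_pos: [0.4748, 0.3257, 0.2465]
tcp_rot: [[0.53, 0.848, -0.003], [0.848, -0.53, -0.001], [-0.003, -0.002, -1.0]]
contact_force: [-0.7, -0.3, -2.4]
grip_width: 0.0189
gripper_force: 89.0
```

Run:
```python
from h import *
go([.495,.329,.075],down(-32))
```

```text
shift [0.07  0.078 0.857] turn [-0.001  0.002 -0.   ] rows>= 2.8 t 26.4
```

{"op": "jog_arm", "data": {"deltas": [0.07,0.078,0.25,0,0.002,0,0.07,0.078,0.5,0,0.002,0,0.07,0.078,0.7,0,0.002,0,0.07,0.078,0.82,0,0.002,0,0.07,0.078,0.86,0,0.002,0,0.07,0.078,0.86,0,0.002,0]}}

```text
time: 27.15
ee_pos: [0.4944, 0.3303, 0.0766]
tcp_rot: [[0.529, 0.849, 0.001], [0.849, -0.529, 0.002], [0.003, -0.0, -1.0]]
contact_force: [-0.2, 0.4, -2.4]
grip_width: 0.0194
gripper_force: 89.0
```

Run:
```python
from h import *
import station as s
np.set_printoptions(precision=4,suppress=True)
o=s.get_obs();print(o["ee_pos"],o["tcp_rot"],o["contact_force"],o["moment"]);go([.495,.329,.0635],down(-32))
```

```text
[0.4944 0.3303 0.0766] [[ 0.5285  0.8489  0.001 ]
 [ 0.8489 -0.5285  0.0025]
 [ 0.0026 -0.0005 -1.    ]] [-0.1877  0.41   -2.4124] [-0.015  -0.0265  0.0054]
shift [-0.004  0.006  0.066] turn [-0.    -0.002  0.001] rows>= 0.2 t 27.15
```

{"op": "jog_arm", "data": {"deltas": [0,0,0.03,0,0,0,0,0,0.05,0,0,0,0,0,0.058,0,0,0,0,0,0.062,0,0,0,0,0,0.062,0,0,0]}}

```text
time: 27.78
ee_pos: [0.4944, 0.3307, 0.0646]
tcp_rot: [[0.529, 0.849, 0.001], [0.849, -0.529, 0.003], [0.003, -0.0, -1.0]]
contact_force: [-0.1, 0.2, -1.1]
grip_width: 0.0189
gripper_force: 89.4
```

{"op": "jog_arm", "data": {"deltas": [0,0,0.003,0,0,0,0,0,0.006,0,0,0,0,0,0.006,0,0,0]}}

```text
time: 28.15
ee_pos: [0.4944, 0.3307, 0.0635]
tcp_rot: [[0.529, 0.849, 0.002], [0.849, -0.529, 0.003], [0.003, -0.0, -1.0]]
contact_force: [-1.1, -1.8, 3.3]
grip_width: 0.0186
gripper_force: 90.0
```

{"op": "jog_arm", "data": {"deltas": [0,0,-0.004,0,0,0,0,0,-0.004,0,0,0]}}

```text
time: 28.4
ee_pos: [0.4944, 0.3307, 0.0639]
tcp_rot: [[0.529, 0.849, 0.001], [0.849, -0.529, 0.003], [0.003, -0.0, -1.0]]
contact_force: [1.2, -0.8, 1.4]
grip_width: 0.0191
gripper_force: 89.9
```

{"op": "jog_arm", "data": {"deltas": [0,0,0,0,0,0,0,0,0,0,0,0,0,0,0,0,0,0,0,0,0,0,0,0,0,0,0,0,0,0], "gripper": -1}}

```text
time: 29.02
ee_pos: [0.4943, 0.3306, 0.0638]
tcp_rot: [[0.529, 0.849, 0.001], [0.849, -0.529, 0.003], [0.003, -0.001, -1.0]]
contact_force: [0.5, -0.6, -0.6]
grip_width: 0.0854
gripper_force: 0.0
```

{"op": "jog_arm", "data": {"deltas": [0,0,-0.15,0,0,0,0,0,-0.4,0,0,0,0,0,-0.7,0,0,0,0,0,-0.9,0,0,0,0,0,-0.9,0,0,0,0,0,-0.9,0,0,0]}}

```text
time: 29.78
ee_pos: [0.4938, 0.33, 0.2427]
tcp_rot: [[0.529, 0.849, -0.0], [0.849, -0.529, 0.002], [0.001, -0.001, -1.0]]
contact_force: [0.4, 0.0, 0.1]
grip_width: 0.0854
gripper_force: 0.0
```

Run:
```python
from h import *
import station as s
p,d=s.read_camera("side"); cv2.imwrite("pics/end.png",cv2.resize(p[110:310,220:460],None,fx=3,fy=3)[:,:,::-1])
```

```text
(no output)
```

View pics/end.png

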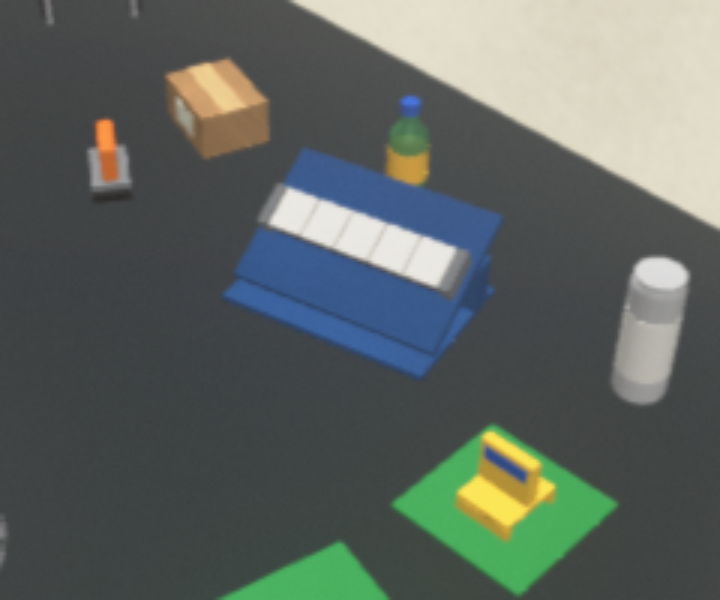

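The block stands on its sole (crop (110,165)), the saddle is on the mat (505,490), the covers are flush and the other goods have not moved. Handing in.

```bash
python3 -c "
from station import *
print(close_job())"
```

```text
the job is handed in; nothing more can be done
None
```

The job is handed in at about 30 s: the saddle stands upright on the small green mat, all five covers measure flush after one stroke at about 10–13 N, the block is back on its sole where it started, and the other goods are in place.

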